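# Move the pressure logger to the other gas outlet

## Task

Move the small pressure logger from the bench gas outlet it is plugged into over to the free outlet. Press the sprung sleeve of its coupling all the way back while you take hold of the logger, draw it straight up and clear so that the sleeve snaps forward again, then push it into the free coupling until it is fully home, upright and locked with that sleeve forward too. Work by feel and gently (press, pull and push with no more than about 20 N) and leave the brown bottle and the small card box standing between the stands where they are.

Things in the scene. Friction and masses are not known exactly. Their poses are not given: they have to be found in the camera images.
- logger_mid (a point): Pressure logger, loose, 0.12 kg: smooth upright cylinder 28 mm in diameter, 34 mm tall, steel with grey top. This point is its centre, 17 mm from its flat top and underside; z up its axis. At the start it is plugged into the coupling on stand_full: underside resting on the coupling's mouth, 1 mm of play. Locked there, it does not come out however one pulls.
- logger_tip (a point): Lower end of the logger's nipple, on its axis, 43 mm below logger_mid. The nipple is 18 mm in diameter and 26 mm long: from the logger's underside 3 mm plain, 3 mm tapering in, a groove 5 mm high, a land 7 mm high, a nose 8 mm high tapering to 10 mm.
- stand_full_foot (a point): Stand that holds the logger at the start: 68 mm foot fixed to the worktop, 32 mm column. Point: centre of the foot's underside, z up. On its axis a quick coupling, mouth up (rim 25 mm across, bore 20 mm, mouth chamfered) nominally 110 mm above the point; its screwed-in depth differs by up to 7 mm either way, so feel for it. Round it a sprung sleeve.
- stand_free_foot (a point): The free stand: same kind and sizes, coupling empty, its mouth again nominally 110 mm above this point but up to 7 mm higher or lower (independently). Fully home, the logger's underside rests on the mouth. Pushing the nipple in takes 10 to 20 N: it spreads the catches and draws the sleeve back; at the end the sleeve springs forward and the logger is locked.
- sleeve_full (a joint): Sleeve of the coupling on stand_full, m: 0 forward (up), 0.008 back (down, hard stop). Spring 4 N at 0, 12 N at the stop. Its top is a flange 54 mm across with a 26 mm hole, 1.5 mm below the mouth: press there, a fingertip on each side of the logger. Catches free the logger past 0.0056; as the sleeve rises with the fingers, begin the pull at 0.0065 or more. It snaps to 0 once the nipple is out.
- sleeve_free (a joint): Sleeve of the coupling on stand_free, same values and sizes. Fingers that reach below the underside of the logger they hold press this sleeve down too; it comes forward when they let go, if the logger is fully home. If it stays back at 0.003 or more the logger is not home: press on its top.
- brown_bottle: Bystander: amber dropper bottle, 48 mm in diameter, 85 mm tall, upright between the stands; origin at the centre of its underside.
- card_box: Bystander: small card box 40 x 62 x 28 mm; origin at the centre of its underside.
Not all that is in view belongs to the job. What is shaped like the part that bears logger_mid but yellow is not meant. What is shaped like the part that bears stand_free_foot but purple is not meant.

How it is judged:
By the outcome, as a careful person would: the job done as asked, in the order asked, and still so for the second after the job is handed in, with the robot touching nothing.
It also fails if it takes over 70 s, if anything falls off the work surface, if the arm or the gripper's body presses on something with over 40 N, if the wrist force passes 120 N, or if a joint passes its speed limit or range.

## Robot

A 6-joint arm with a two-finger parallel gripper is mounted at the origin on the work surface; the furniture and walls round the work are solid. World frame = base frame: x ahead of the robot, y to its left, z up, the work surface at z = 0. Lengths are in mm, angles in rad, forces in N, time in s.
With the tool pointing down it reaches from about 350 to 875 mm from the base axis. Payload 4.2 kg.
Tool frame: the origin (TCP) lies between the finger pads; the fingertips stand 14 mm ahead of it and the grasp point (between the pads) lies 5 mm behind it; z points along the fingers, y is the line along which they close (so a half turn about z gives the same grasp; the last joint's range is limited). The gripper opens to 85 mm and grips with 20 to 120 N. Pads are 22 mm wide; open, the fingers measure 114 mm over their backs; the gripper's body (76 mm by 85 mm) begins 54 mm behind the grasp point. The pads swing forward as they close: fully open they stand 13 mm farther back than shut.
Start: joints at [1.571, 0.385, 0.008, 0, -1.194, -0.259], TCP at [159.919, 604.173, 245.312] pointing down, gripper open.
Joint ranges: [-3.14, 3.14], [-1.21, 2.06], [-1.07, 1.41], [-3.16, 2.05], [-2.99, -0.16], [-3.1, 3.1]. Speed limits (rad/s): [2.79, 2.79, 3.14, 3.14, 3.14, 3.14].

## Interface

Orientations are given as a unit quaternion [x, y, z, w].
In Python, from bench import * gives the robot as it stands.
- The arm moves only by the tool carry_out, never from a script. Its argument "motion" is a list of rows, each a list of 7 numbers: the turn, a rotation vector about the tool's x, y, z in rad, then the shift along the tool's x, y, z in mm, then the opening, from -1 (shut) to 1 (fully open), so that 0 is half open. A call has 1 to 5 rows; each row is the pose to reach, as a shift and turn from the pose commanded when the call began, along the tool's axes at that moment; what a row does not reach only later rows make up. A row lasts 1/8 s, in which the tool goes at most 62.5 mm and 10.7 degrees, less where a joint would pass 70% of its speed; a pose out of reach is approached as far as the arm can. A call with a gripper value outside its range is refused whole. The fingers move at their own pace and stop on an object; the grip force is fixed at half the most. Time passes only in rows, so rows that repeat a pose let the fingers close. It gives the time, the measured TCP pose, the force, the opening and the grip force at its end, in the units of the state.
- read_state(): the state, without advancing time (a new reading comes with each control period).
- get_image(name): name is "scene" or "top" or "wrist"; returns a dict with "color" (420x560x3 uint8, blue, green, red), "mtx" (3x3 intrinsics, pixels), "position" and "orientation" of the camera in the world. Camera axes: x right, y down, z forward; pixel columns grow to the right and rows downward; lengths in mm; the calibration is good to about 2 mm. A picture is of the moment at which its call begins. There is no depth.
- job_done(): hands the job in; it is judged then, once.
The state is a dict: "clock": time; "joints": joint angles; "joint_vel": joint speeds; "joint_efforts": joint torques, N m; "position": TCP position; "ee_rot": TCP orientation; "contact_force": force on the tool from outside, world axes, zero at the start; "wrist_torque": the same for the moment, N m; "gripper_width": finger opening in mm; "grasp_force": force on a finger pad.
Only numpy, scipy, OpenCV 4.12 (cv2) and the standard library are available. Lean on these libraries where they do the work, as an engineer would, in place of code of your own. Each camera call takes 0.05 s, during which the arm holds its last target. There are 200 camera calls.

## Working session

There is one attempt and no reset: what is moved stays moved. The work goes in short steps, Python scripts to look and compute and a tool call to move; the robot and the scene stay as the last step left them, time stands still between calls to the robot, and variables do not carry over. Pictures are saved under pics/ and viewed, at most 10 in all, crops included, and the job is handed in when it is done.

Besides the shell and the picture viewer there is one more tool, called as name(argument=value, ...) on one line, values as JSON. carry_out: Moves the arm, as the interface text tells. Its arguments: {"type":"object","properties":{"motion":{"type":"array"}},"required":["motion"]}

```bash
mkdir -p pics; python3 - <<'E'
from bench import *
import cv2
for n in ("scene","top"):
    d=get_image(n); cv2.imwrite(f"pics/{n}0.png",d["color"]); print(n,d["mtx"].tolist(),d["position"],d["orientation"])
print(read_state())
E
```

```text
scene [[477.80690161515867, 0.0, 273.16838750110895], [0.0, 477.80690161515867, 217.60394452885146], [0.0, 0.0, 1.0]] [ -20.09158076 -656.6063823   448.02684234] [ 0.79289146 -0.23316944  0.17375075 -0.53550521]
top [[507.4087723976149, 0.0, 288.82331673730283], [0.0, 507.4087723976149, 199.03357745677906], [0.0, 0.0, 1.0]] [ 256.94433465    4.25297458 1204.47744515] [ 0.714725   -0.69468298  0.05503721 -0.05962078]
{'clock': 0.1, 'joints': array([ 1.57060433e+00,  3.85521970e-01,  6.78073072e-03, -4.23792286e-04,
       -1.19399732e+00, -2.58616267e-01]), 'joint_vel': array([ 0.00062687, -0.00193473,  0.00245   ,  0.00225126,  0.00117025,
       -0.00269125]), 'joint_efforts': array([ 3.98239581e-05, -3.93318772e+01,  1.88928294e+01,  4.19790074e+00,
       -2.59904788e-03,  4.62652125e-06]), 'position': array([159.80410682, 603.72726318, 244.31420001]), 'ee_rot': array([ 9.91628387e-01, -1.29120720e-01, -7.01824817e-05,  9.88396981e-04]), 'contact_force': array([-0.07384538, -0.00836777, -0.05376426]), 'wrist_torque': array([-0.0252061 ,  0.02649745, -0.00151057]), 'grasp_force': 0.0, 'gripper_width': 85.44410533799724}
```

View pics/scene0.png

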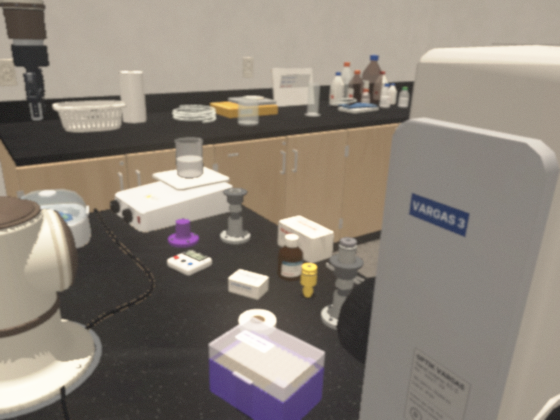

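View pics/top0.png

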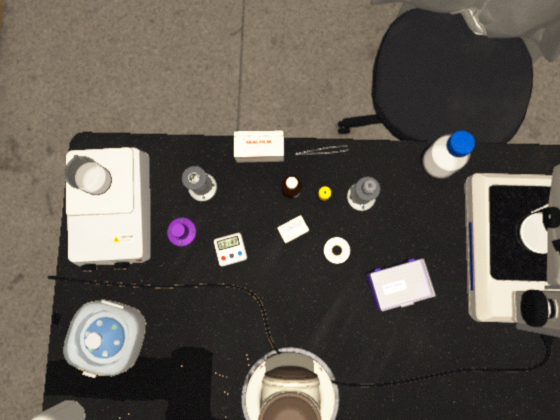

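The scene view (top view pixels in brackets) shows these objects:
- **Grey logger on its stand:** (347,250) [368,187].
- **Free grey stand:** (236,210) [199,184].
- **Look-alikes to reject:** yellow logger-shaped part (309,275) [325,193], and purple stand (183,232) [181,232].
- **Bystanders:** bottle (290,258) [291,186], card box (248,284) [293,229].

I choose the grey logger and the grey free stand, and will check both in a close crop.

```bash
cat > h.py <<'E'
from bench import *
import cv2, numpy as np
from scipy.spatial.transform import Rotation as R
def onplane(d,uv,z):
    r=R.from_quat(d["orientation"]).apply(np.linalg.inv(d["mtx"])@[uv[0],uv[1],1]); p=np.array(d["position"])
    return p+r*(z-p[2])/r[2]
def proj(d,P):
    c=R.from_quat(d["orientation"]).inv().apply(np.array(P)-d["position"]); q=d["mtx"]@c; return q[:2]/q[2]
E
python3 - <<'E'
from h import *
t=get_image("top"); s=get_image("scene")
f=lambda im,x,y,w,h,k:cv2.resize(im["color"][y:y+h,x:x+w],None,fx=k,fy=k,interpolation=cv2.INTER_CUBIC)
a=np.hstack([f(t,170,155,50,50,8),f(t,340,165,50,50,8)])
# scene crops 
b=np.hstack([f(s,210,180,100,50,4),f(s,295,230,100,50,4)])
b=np.vstack([b])
cv2.imwrite("pics/c1.png",np.vstack([a,b]))
for n,uv,z in [("full foot",(362,200),4),("full top",(370,186),139),("free foot",(203,188),4),("free mouth",(195,177),110),("bottle top",(292,183),85),("box",(293,229),28),("yellow",(325,193),40),("purple",(181,232),50)]:
    print(n,onplane(t,uv,z).round(0))
E
```

```text
full foot [ 456. -160.    4.]
full top [ 464. -159.  139.]
free foot [475. 222.   4.]
free mouth [479. 222. 110.]
bottle top [477.   8.  85.]
box [379.   3.  28.]
yellow [464. -69.  40.]
purple [363. 258.  50.]
```

View pics/c1.png

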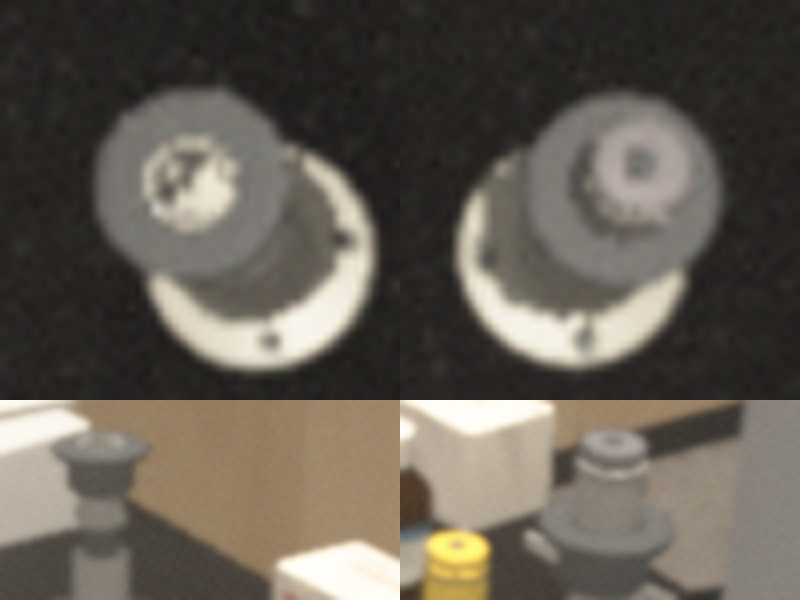

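The crop confirms the choice. The grey-topped logger sits on the right-hand stand: logger top at top px (370.2,185.6), flange (368,188.5). The left grey stand has an empty mouth, with its flange at top px (194,178).

```bash
python3 - <<'E'
from h import *
from scipy.optimize import least_squares as ls
t=get_image("top"); s=get_image("scene")
for n,a,b in [("log top",(370,185.3),(348.3,240.5)),("full fl",(367.7,188.2),(346.3,261)),("free fl",(193.7,177.6),(235.2,191.3)),("bottle",(292,183),None)]:
    if b: 
        r=ls(lambda P:np.r_[proj(t,P)-a,proj(s,P)-b],[460,0,100]);print(n,r.x.round(1),r.fun.round(1))
print("feet",onplane(t,(361.3,197),4),onplane(t,(202.5,186.8),4), "flange@108",onplane(t,(367.7,188.2),108),onplane(t,(193.7,177.6),108))
print(onplane(t,(95,178),200))
E
```

```text
log top [ 464.9 -158.   143.4] [-0.1  0.1  0.1 -0. ]
full fl [ 464.8 -158.1  107.6] [-0.2  0.3  0.2 -0. ]
free fl [477.9 224.4 111.6] [ 0.1 -0.1 -0.1  0. ]
feet [ 463.23830323 -158.65351144    4.        ] [477.42478757 223.61397514   4.        ] flange@108 [ 465.36097791 -158.46945964  108.        ] [478.41045617 225.19920847 108.        ]
[453.42631243 406.36861999 200.        ]
```

carry_out(motion=[[0,0,-0.13,0,0,-50,1],[0,0,-0.259,0,0,-100,1],[0,0,-0.259,0,0,-110,1],[0,0,-0.259,0,0,-110,1]])

```text
clock: 0.8
position: [159.8, 604.1, 355.6]
ee_rot: [1.0, -0.0, -0.0, -0.001]
contact_force: [-0.9, 0.7, -0.7]
gripper_width: 85.5
grasp_force: 0.0
```

carry_out(motion=[[0,0,0,25,55,0,1],[0,0,0,55,110,0,1],[0,0,0,80,165,0,1],[0,0,0,110,220,0,1],[0,0,0,140,270,0,1]])

```text
clock: 1.42
position: [300.0, 331.5, 353.5]
ee_rot: [1.0, 0.0, -0.001, 0.001]
contact_force: [1.3, 0.6, 0.2]
gripper_width: 85.2
grasp_force: 0.0
```

carry_out(motion=[[0,0,0,25,55,0,0.6],[0,0,0,55,110,0,0.2],[0,0,0,80,165,0,0],[0,0,0,110,220,0,0],[0,0,0,140,270,0,0]])

```text
clock: 2.05
position: [439.8, 62.0, 353.6]
ee_rot: [1.0, -0.0, -0.001, 0.0]
contact_force: [1.8, 2.0, -0.6]
gripper_width: 42.4
grasp_force: 0.0
```

carry_out(motion=[[0,0,0,5,55,0,-0.1],[0,0,0,10,110,20,-0.1],[0,0,0,20,165,50,-0.1],[0,0,0,25,220,80,-0.1],[0,0,0,25,222,100,-0.1]])

```text
clock: 2.68
position: [463.1, -160.6, 251.3]
ee_rot: [1.0, -0.003, -0.003, -0.0]
contact_force: [-0.2, 0.4, -1.0]
gripper_width: 38.5
grasp_force: 0.0
```

```bash
python3 - <<'E'
from h import *
d=get_image("wrist"); cv2.imwrite("pics/w1.png",d["color"]); s=read_state()
print(s["position"],s["ee_rot"],d["position"],d["orientation"],d["mtx"].tolist())
print(proj(d,[464.5,-158.3,143]),proj(d,[464.5,-158.3,107]))
E
```

```text
[ 461.65140353 -159.26970475  248.83277865] [ 0.99997918 -0.00265726 -0.00578844 -0.001034  ] [ 537.74999468 -161.74737944  380.29227383] [-0.69699291  0.70125703  0.10648466 -0.10535879] [[374.8446805428369, 0.0, 280.75505588152214], [0.0, 374.8446805428369, 208.93713489172117], [0.0, 0.0, 1.0]]
[276.47771104 208.47165214] [277.02991958 194.39037237]
```

View pics/w1.png

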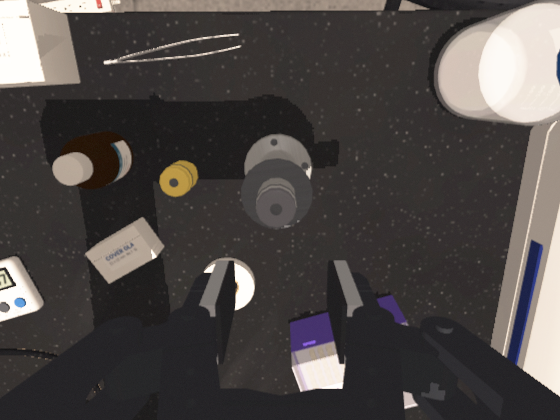

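The wrist view shows the grey logger top at (276,209) and its flange at (277,194). Both match my predicted pixels to within 1 px, so the position estimate is good.

carry_out(motion=[[0,0,0,0,0,40,-0.2],[0,0,0,0,0,75,-0.2],[0,0,0,0,0,85,-0.2],[0,0,0,0,0,85,-0.2],[0,0,0,0,0,85,-0.2]])

```text
clock: 3.35
position: [466.1, -157.7, 171.7]
ee_rot: [1.0, 0.0, 0.001, 0.0]
contact_force: [1.1, 0.7, 1.2]
gripper_width: 34.5
grasp_force: 0.0
```

```bash
python3 - <<'E'
from h import *
d=get_image("wrist"); cv2.imwrite("pics/w2.png",d["color"]); s=read_state()
print(s["position"],s["ee_rot"],s["contact_force"],s["wrist_torque"])
E
```

```text
[ 466.00258954 -157.67699609  171.72411066] [9.99998914e-01 3.44507177e-04 1.42633351e-03 1.33870717e-04] [0.57495664 0.78797744 0.51183682] [-0.08500657 -0.00670705 -0.04164585]
```

View pics/w2.png

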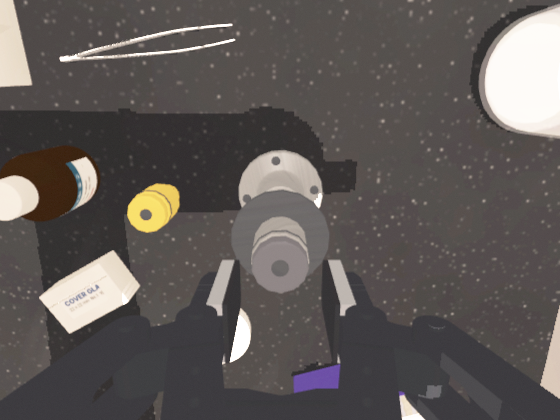

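Logger top is at (280,262), midway between the finger tips (235 and 328), so the fingers are centred on it. I descend round it.

carry_out(motion=[[0,0,0,-1,0,20,-0.2],[0,0,0,-1,0,35,-0.2],[0,0,0,-1,0,42,-0.2],[0,0,0,-1,0,45,-0.2],[0,0,0,-1,0,45,-0.2]])

```text
clock: 4.03
position: [464.4, -157.8, 125.8]
ee_rot: [1.0, 0.0, 0.0, 0.0]
contact_force: [0.3, 0.2, -0.6]
gripper_width: 33.7
grasp_force: 0.0
```

carry_out(motion=[[0,0,0,0,0,2,-0.2],[0,0,0,0,0,4,-0.2],[0,0,0,0,0,5,-0.2],[0,0,0,0,0,5,-0.2]])

```text
clock: 4.53
position: [464.5, -157.8, 121.0]
ee_rot: [1.0, 0.0, 0.001, 0.0]
contact_force: [-2.2, 1.0, 6.6]
gripper_width: 34.3
grasp_force: 2.8
```

carry_out(motion=[[0,0,0,0,0,1,-0.2],[0,0,0,0,0,2,-0.2],[0,0,0,0,0,2,-0.2],[0,0,0,0,0,2,-0.2]])

```text
clock: 5.03
position: [464.5, -157.8, 119.3]
ee_rot: [1.0, 0.0, 0.001, 0.0]
contact_force: [-2.7, 1.3, 7.5]
gripper_width: 34.2
grasp_force: 3.6
```

carry_out(motion=[[0,0,0,0,0,1,-0.2],[0,0,0,0,0,2,-0.2],[0,0,0,0,0,2,-0.2],[0,0,0,0,0,2,-0.2]])

```text
clock: 5.52
position: [464.5, -157.8, 117.6]
ee_rot: [1.0, 0.0, 0.001, 0.0]
contact_force: [-2.2, 0.9, 8.8]
gripper_width: 34.0
grasp_force: 4.5
```

carry_out(motion=[[0,0,0,0,0,1,-0.2],[0,0,0,0,0,2,-0.2],[0,0,0,0,0,2,-0.2],[0,0,0,0,0,2,-0.2]])

```text
clock: 6.02
position: [464.5, -157.8, 115.8]
ee_rot: [1.0, 0.0, 0.001, 0.0]
contact_force: [-3.4, 1.9, 11.2]
gripper_width: 34.3
grasp_force: 5.3
```

carry_out(motion=[[0,0,0,0,0,1,-0.2],[0,0,0,0,0,1,-0.2],[0,0,0,0,0,1,-0.2]])

```text
clock: 6.4
position: [464.6, -157.8, 115.0]
ee_rot: [1.0, 0.0, 0.001, 0.0]
contact_force: [-3.3, 2.9, 11.4]
gripper_width: 34.4
grasp_force: 5.9
```

carry_out(motion=[[0,0,0,0,0,1,-0.2],[0,0,0,0,0,1,-0.2],[0,0,0,0,0,1,-0.2]])

```text
clock: 6.78
position: [464.6, -157.9, 114.9]
ee_rot: [1.0, 0.001, 0.001, 0.0]
contact_force: [-4.8, 3.1, 18.2]
gripper_width: 34.0
grasp_force: 8.9
```

The sleeve is on its hard stop: force rose from 11 to 18 N with no travel. I ease off slightly and close the fingers.

carry_out(motion=[[0,0,0,0,0,-0.8,-0.2],[0,0,0,0,0,-0.8,-0.24],[0,0,0,0,0,-0.8,-0.28],[0,0,0,0,0,-0.8,-0.31]])

```text
clock: 7.28
position: [465.2, -157.6, 115.4]
ee_rot: [1.0, 0.001, 0.002, 0.0]
contact_force: [-3.7, 2.9, 15.0]
gripper_width: 29.8
grasp_force: 7.3
```

carry_out(motion=[[0,0,0,0,0,-0.4,-0.34],[0,0,0,0,0,-0.4,-0.4],[0,0,0,0,0,-0.4,-0.7],[0,0,0,0,0,-0.4,-0.7],[0,0,0,0,0,-0.4,-0.7]])

```text
clock: 7.9
position: [465.4, -157.6, 115.8]
ee_rot: [1.0, 0.001, 0.002, 0.0]
contact_force: [-2.2, 4.3, 13.7]
gripper_width: 26.7
grasp_force: 60.6
```

carry_out(motion=[[0,0,0,0,0,-2,-0.7],[0,0,0,0,0,-5,-0.7],[0,0,0,0,0,-8,-0.7],[0,0,0,0,0,-11,-0.7],[0,0,0,0,0,-14,-0.7]])

```text
clock: 8.52
position: [464.8, -157.5, 127.4]
ee_rot: [1.0, 0.0, 0.001, -0.0]
contact_force: [2.5, 2.9, 0.8]
gripper_width: 26.7
grasp_force: 60.2
```

carry_out(motion=[[0,0,0,0,0,-5,-0.7],[0,0,0,0,0,-12,-0.7],[0,0,0,0,0,-22,-0.7],[0,0,0,0,0,-40,-0.7],[0,0,0,0,0,-65,-0.7]])

```text
clock: 9.15
position: [462.7, -158.0, 192.9]
ee_rot: [1.0, -0.0, -0.002, 0.0]
contact_force: [0.8, 0.6, 0.1]
gripper_width: 26.8
grasp_force: 60.0
```

carry_out(motion=[[0,0,0,0,0,-20,-0.7],[0,0,0,0,0,-30,-0.7],[0,0,0,0,0,-30,-0.7]])

```text
clock: 9.52
position: [463.9, -157.9, 223.0]
ee_rot: [1.0, -0.0, 0.0, -0.0]
contact_force: [0.1, -0.8, -0.1]
gripper_width: 26.7
grasp_force: 60.0
```

```bash
python3 - <<'E'
from h import *
d=get_image("wrist");e=get_image("scene"); s=read_state()
c=cv2.resize(e["color"][190:340,290:400],None,fx=3.5,fy=3.5)
w=d["color"][:,100:500]; w=cv2.resize(w,(400,420)); c=cv2.resize(c,(308,420))
cv2.imwrite("pics/w3.png",np.hstack([w,c]))
print(s["position"],s["ee_rot"],s["contact_force"],s["gripper_width"])
print(d["position"],d["orientation"])
E
```

```text
[ 463.33769367 -157.71067954  221.74121763] [ 9.99999556e-01 -6.91315809e-05 -9.18651716e-04 -1.97859593e-04] [ 0.06578486 -0.4655127  -0.55948304] 26.588047149708316
[ 537.60653946 -158.51860295  352.4995592 ] [-0.69945559  0.69956936  0.1034344  -0.10327592]
```

View pics/w3.png

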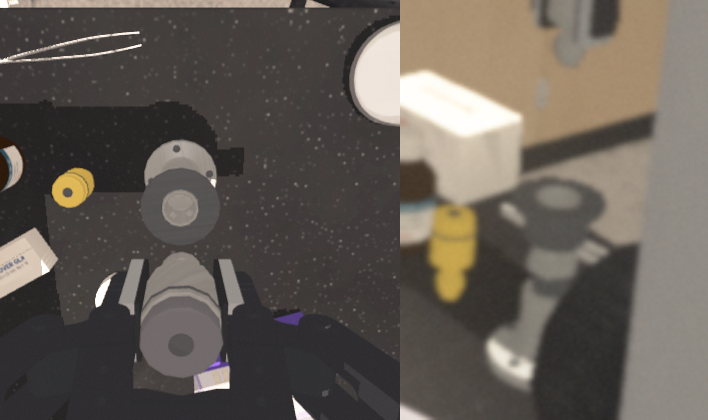

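The logger is held upright with its nipple visible. The old coupling is empty with its flange forward, centred at wrist px (280,206). Moving over to the free stand.

carry_out(motion=[[0,0,0,0,-40,0,-0.7],[0,0,0,3,-90,0,-0.7],[0,0,0,6,-145,0,-0.7],[0,0,0,9,-200,0,-0.7],[0,0,0,11,-255,0,-0.7]])

```text
clock: 10.25
position: [474.4, 98.7, 221.6]
ee_rot: [1.0, 0.0, -0.001, 0.0]
contact_force: [0.9, -0.5, -0.1]
gripper_width: 26.7
grasp_force: 60.1
```

carry_out(motion=[[0,0,0,1,-45,0,-0.7],[0,0,0,2,-90,0,-0.7],[0,0,0,3,-118,0,-0.7],[0,0,0,3,-128,0,-0.7],[0,0,0,3,-128,0,-0.7]])

```text
clock: 10.88
position: [477.6, 225.1, 221.6]
ee_rot: [1.0, 0.0, -0.001, 0.001]
contact_force: [0.0, -0.5, -1.1]
gripper_width: 26.9
grasp_force: 60.1
```

carry_out(motion=[[0,0,0,0,0,0,-0.7],[0,0,0,0,0,0,-0.7],[0,0,0,0,0,0,-0.7]])

```text
clock: 11.25
position: [478.1, 224.6, 222.7]
ee_rot: [1.0, -0.0, 0.0, -0.0]
contact_force: [1.0, -0.6, 0.1]
gripper_width: 26.9
grasp_force: 60.1
```

```bash
python3 - <<'E'
from h import *
d=get_image("wrist"); s=read_state()
cv2.imwrite("pics/w4.png",d["color"])
print(s["position"],s["ee_rot"],s["contact_force"],s["gripper_width"])
print(d["position"],d["orientation"])
for z in (108,112): print(proj(d,[477.9,224.5,z]))
E
```

```text
[478.05464423 224.74816023 222.66972985] [ 9.99999940e-01 -3.18637803e-04  8.31184970e-05 -1.03998714e-04] [-0.0357828   0.56351909 -1.02116029] 26.53309465332947
[551.85139918 223.88171916 352.14852795] [-0.69920359  0.6997672   0.10367793 -0.10339776]
[280.03728409 209.01449154]
[280.02470559 210.74429675]
```

View pics/w4.png

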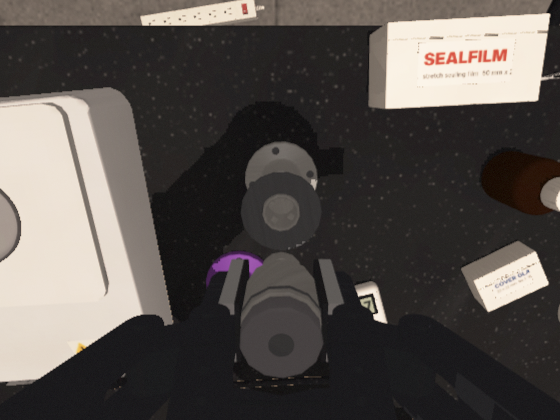

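The free flange is centred at (281,210) against my prediction of (280,211), so the mouth is about 0.7 mm towards tool +y. Descending.

carry_out(motion=[[0,0,0,0,0.7,25,-0.7],[0,0,0,0,0.7,50,-0.7],[0,0,0,0,0.7,65,-0.7],[0,0,0,0,0.7,72,-0.7],[0,0,0,0,0.7,74,-0.7]])

```text
clock: 11.92
position: [478.3, 224.7, 148.6]
ee_rot: [1.0, 0.0, 0.0, -0.0]
contact_force: [-1.1, -1.0, -1.1]
gripper_width: 26.8
grasp_force: 60.0
```

carry_out(motion=[[0,0,0,0,0,2,-0.7],[0,0,0,0,0,4,-0.7],[0,0,0,0,0,6,-0.7],[0,0,0,0,0,8,-0.7],[0,0,0,0,0,8,-0.7]])

```text
clock: 12.55
position: [477.9, 224.5, 140.4]
ee_rot: [1.0, 0.0, -0.0, 0.0]
contact_force: [1.2, -0.1, -0.6]
gripper_width: 26.6
grasp_force: 60.0
```

carry_out(motion=[[0,0,0,0,0,2,-0.7],[0,0,0,0,0,3,-0.7],[0,0,0,0,0,4,-0.7],[0,0,0,0,0,5,-0.7],[0,0,0,0,0,5,-0.7]])

```text
clock: 13.18
position: [478.0, 224.6, 135.7]
ee_rot: [1.0, 0.0, 0.0, -0.0]
contact_force: [-0.7, 0.3, 1.4]
gripper_width: 26.8
grasp_force: 60.0
```

carry_out(motion=[[0,0,0,0,0,1,-0.7],[0,0,0,0,0,2,-0.7],[0,0,0,0,0,3,-0.7],[0,0,0,0,0,3,-0.7]])

```text
clock: 13.68
position: [478.2, 224.6, 133.4]
ee_rot: [1.0, 0.0, 0.0, -0.0]
contact_force: [-1.7, -0.1, 4.9]
gripper_width: 26.5
grasp_force: 60.3
```

carry_out(motion=[[0,0,0,0,0,1,-0.7],[0,0,0,0,0,2,-0.7],[0,0,0,0,0,2.5,-0.7],[0,0,0,0,0,2.5,-0.7]])

```text
clock: 14.18
position: [478.3, 224.7, 131.5]
ee_rot: [1.0, 0.0, 0.001, -0.0]
contact_force: [-3.2, -0.7, 8.5]
gripper_width: 26.8
grasp_force: 60.5
```

carry_out(motion=[[0,0,0,0,0,0.7,-0.7],[0,0,0,0,0,1.4,-0.7],[0,0,0,0,0,2,-0.7],[0,0,0,0,0,2,-0.7]])

```text
clock: 14.68
position: [478.5, 224.7, 130.4]
ee_rot: [1.0, 0.001, 0.001, -0.0]
contact_force: [-3.9, -1.0, 11.3]
gripper_width: 26.8
grasp_force: 61.1
```

carry_out(motion=[[0,0,0,0,0,0.7,-0.7],[0,0,0,0,0,1.4,-0.7],[0,0,0,0,0,2,-0.7],[0,0,0,0,0,2,-0.7]])

```text
clock: 15.18
position: [478.0, 224.6, 125.7]
ee_rot: [1.0, 0.0, -0.0, 0.0]
contact_force: [-0.5, 0.3, 1.8]
gripper_width: 26.5
grasp_force: 60.2
```

carry_out(motion=[[0,0,0,0,0,0.7,-0.7],[0,0,0,0,0,1.4,-0.7],[0,0,0,0,0,1.4,-0.7]])

```text
clock: 15.55
position: [478.0, 224.6, 124.4]
ee_rot: [1.0, 0.0, -0.0, -0.0]
contact_force: [-0.4, 0.7, 0.4]
gripper_width: 26.4
grasp_force: 60.2
```

carry_out(motion=[[0,0,0,0,0,1,-0.7],[0,0,0,0,0,2,-0.7],[0,0,0,0,0,3,-0.7],[0,0,0,0,0,3,-0.7]])

```text
clock: 16.05
position: [478.1, 224.6, 122.4]
ee_rot: [1.0, 0.0, 0.0, 0.0]
contact_force: [-3.0, -0.3, 6.7]
gripper_width: 26.8
grasp_force: 64.5
```

carry_out(motion=[[0,0,0,0,0,0.7,-0.7],[0,0,0,0,0,1.4,-0.7],[0,0,0,0,0,1.4,-0.7]])

```text
clock: 16.42
position: [478.1, 224.6, 121.3]
ee_rot: [1.0, 0.0, 0.0, -0.0]
contact_force: [-4.0, -0.7, 9.2]
gripper_width: 26.9
grasp_force: 65.3
```

carry_out(motion=[[0,0,0,0,0,0.7,-0.7],[0,0,0,0,0,1,-0.7],[0,0,0,0,0,1,-0.7]])

```text
clock: 16.8
position: [478.1, 224.6, 120.5]
ee_rot: [1.0, 0.0, 0.0, -0.0]
contact_force: [-4.2, -0.9, 9.3]
gripper_width: 26.6
grasp_force: 65.7
```

carry_out(motion=[[0,0,0,0,0,0.7,-0.7],[0,0,0,0,0,0.7,-0.7],[0,0,0,0,0,0.7,-0.7]])

```text
clock: 17.18
position: [478.1, 224.6, 120.0]
ee_rot: [1.0, 0.0, 0.0, -0.0]
contact_force: [-2.9, -0.7, 10.3]
gripper_width: 26.2
grasp_force: 66.1
```

carry_out(motion=[[0,0,0,0,0,0.7,-0.7],[0,0,0,0,0,0.7,-0.7],[0,0,0,0,0,0.7,-0.7]])

```text
clock: 17.55
position: [478.1, 224.6, 119.9]
ee_rot: [1.0, 0.0, 0.001, -0.0]
contact_force: [-6.3, -0.3, 14.0]
gripper_width: 26.2
grasp_force: 66.2
```

carry_out(motion=[[0,0,0,0,0,0.7,-0.7],[0,0,0,0,0,0.7,-0.7],[0,0,0,0,0,0.7,-0.7]])

```text
clock: 17.92
position: [478.1, 224.6, 119.9]
ee_rot: [1.0, 0.001, 0.001, -0.0]
contact_force: [-7.2, 0.3, 18.0]
gripper_width: 26.5
grasp_force: 67.2
```

Position stopped changing at 119.9 mm while force rose, so it is either home or the sleeve is at its stop. I ease off, let go, rise, and then check by pressing on the top.

carry_out(motion=[[0,0,0,0,0,-0.8,-0.7],[0,0,0,0,0,-0.8,-0.3],[0,0,0,0,0,-0.8,-0.15],[0,0,0,0,0,-0.8,-0.1],[0,0,0,0,0,-0.8,-0.1]])

```text
clock: 18.55
position: [479.5, 226.2, 120.0]
ee_rot: [1.0, 0.001, 0.002, -0.002]
contact_force: [-2.2, 1.9, 10.9]
gripper_width: 38.7
grasp_force: 5.1
```

carry_out(motion=[[0,0,0,0,0,-3,-0.1],[0,0,0,0,0,-9,-0.1],[0,0,0,0,0,-20,-0.1],[0,0,0,0,0,-40,-0.1],[0,0,0,0,0,-70,-0.1]])

```text
clock: 19.18
position: [477.3, 223.7, 187.6]
ee_rot: [1.0, -0.0, -0.001, 0.001]
contact_force: [0.7, 0.5, 0.6]
gripper_width: 38.4
grasp_force: 0.0
```

carry_out(motion=[[0,0,0,0,0,-25,-0.6],[0,0,0,0,0,-25,-1],[0,0,0,0,0,-25,-1],[0,0,0,0,0,-25,-1],[0,0,0,0,0,-25,-1]])

```text
clock: 19.8
position: [477.7, 224.3, 212.0]
ee_rot: [1.0, 0.0, -0.001, 0.001]
contact_force: [0.2, 0.6, -0.0]
gripper_width: -0.2
grasp_force: 0.0
```

```bash
python3 - <<'E'
from h import *
d=get_image("wrist"); e=get_image("scene"); s=read_state()
c=cv2.resize(e["color"][150:250,200:300],(420,420),interpolation=cv2.INTER_CUBIC)
w=d["color"][:,110:460]
cv2.imwrite("pics/w5.png",np.hstack([w,c]))
print(s["position"],s["ee_rot"],s["contact_force"])
for z in (112,147,109,143): print(z,proj(d,[477.9,224,z]),proj(e,[477.9,224,z]))
E
```

```text
[477.86374595 224.41625722 212.3691935 ] [ 9.99999828e-01  1.08967477e-04 -4.17186602e-04  3.97630992e-04] [ 0.10298711 -0.21404917  0.67665266]
112 [280.05275109 214.8823435 ] [235.17167001 191.17820601]
147 [280.00700967 234.25533539] [235.11888614 176.01463627]
109 [280.05608719 213.46939718] [235.17613509 192.46091729]
143 [280.01297103 231.73050382] [235.1249838  177.76635178]
```

View pics/w5.png

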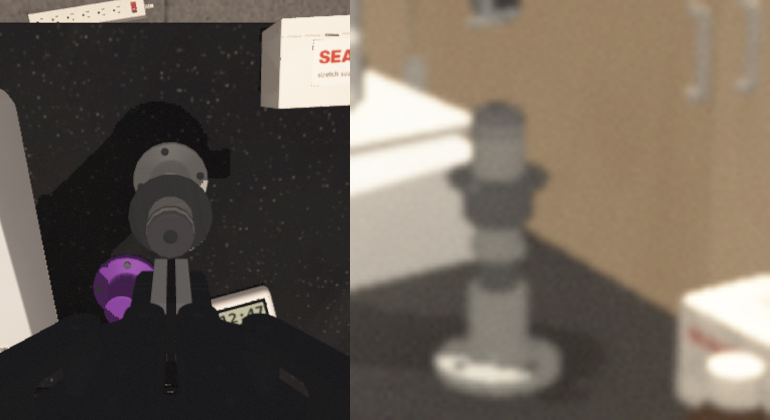

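The logger stands upright in the free coupling: top at wrist px (281,236), flange at (281,215). The flange-to-top spacing in the scene crop fits a sleeve that is forward, to within about 2 mm. I confirm by pressing gently on the top with closed fingers.

carry_out(motion=[[0,0,0,0,0,20,-1],[0,0,0,0,0,35,-1],[0,0,0,0,0,43,-1],[0,0,0,0,0,45,-1],[0,0,0,0,0,45,-1]])

```text
clock: 20.52
position: [478.2, 224.7, 168.2]
ee_rot: [1.0, 0.0, 0.0, -0.0]
contact_force: [-0.4, 0.3, 0.3]
gripper_width: 0.0
grasp_force: 0.0
```

carry_out(motion=[[0,0,0,0,0,1,-1],[0,0,0,0,0,2,-1],[0,0,0,0,0,3,-1],[0,0,0,0,0,3,-1]])

```text
clock: 21.02
position: [478.0, 224.5, 164.9]
ee_rot: [1.0, 0.0, -0.0, 0.0]
contact_force: [-0.2, 1.0, -0.4]
gripper_width: 0.2
grasp_force: 0.0
```

carry_out(motion=[[0,0,0,0,0,0.7,-1],[0,0,0,0,0,1.4,-1],[0,0,0,0,0,1.4,-1]])

```text
clock: 21.4
position: [478.1, 224.6, 163.6]
ee_rot: [1.0, 0.0, 0.0, -0.0]
contact_force: [-0.2, -0.6, 0.2]
gripper_width: -0.1
grasp_force: 0.3
```

carry_out(motion=[[0,0,0,0,0,0.7,-1],[0,0,0,0,0,1.4,-1],[0,0,0,0,0,1.4,-1]])

```text
clock: 21.78
position: [478.3, 224.6, 163.5]
ee_rot: [1.0, 0.0, 0.001, -0.0]
contact_force: [-2.2, -0.9, 7.1]
gripper_width: 0.0
grasp_force: 3.8
```

carry_out(motion=[[0,0,0,0,0,0.7,-1],[0,0,0,0,0,0.7,-1],[0,0,0,0,0,0.7,-1]])

```text
clock: 22.15
position: [478.4, 224.7, 163.5]
ee_rot: [1.0, 0.001, 0.001, -0.0]
contact_force: [-3.4, -0.3, 11.1]
gripper_width: 0.2
grasp_force: 5.3
```

carry_out(motion=[[0,0,0,0,0,0.5,-1],[0,0,0,0,0,0.5,-1],[0,0,0,0,0,0.5,-1]])

```text
clock: 22.52
position: [478.5, 224.7, 163.5]
ee_rot: [1.0, 0.001, 0.001, -0.0]
contact_force: [-3.8, -0.8, 12.5]
gripper_width: -0.2
grasp_force: 6.4
```

Contact is rigid at 163.5 mm. I press a little more to about 18 N, then retreat and compare the sleeve's image position with the first picture.

carry_out(motion=[[0,0,0,0,0,0.4,-1],[0,0,0,0,0,0.7,-1],[0,0,0,0,0,0.7,-1]])

```text
clock: 22.9
position: [478.6, 224.7, 163.4]
ee_rot: [1.0, 0.001, 0.001, -0.0]
contact_force: [-4.2, -1.4, 16.2]
gripper_width: -0.0
grasp_force: 7.9
```

carry_out(motion=[[0,0,0,0,0,-5,-1],[0,0,0,0,0,-30,-1],[0,0,0,0,0,-60,-1],[0,0,0,0,0,-100,-1],[0,0,0,0,0,-100,-1]])

```text
clock: 23.52
position: [479.5, 225.5, 263.4]
ee_rot: [1.0, 0.0, 0.003, -0.002]
contact_force: [-0.9, 0.4, -0.7]
gripper_width: 0.3
grasp_force: 0.0
```

```bash
python3 - <<'E'
from h import *
a=cv2.imread("pics/scene0.png"); b=get_image("scene")["color"]
print(read_state()["position"])
def sh(x,y,w,h,tag):
    t=cv2.resize(a[y:y+h,x:x+w],None,fx=8,fy=8,interpolation=cv2.INTER_CUBIC)
    s=cv2.resize(b[y-8:y+h+8,x-3:x+w+3],None,fx=8,fy=8,interpolation=cv2.INTER_CUBIC)
    r=cv2.matchTemplate(s,t,cv2.TM_CCOEFF_NORMED);_,v,_,m=cv2.minMaxLoc(r);print(tag,round(v,3),m[0]/8-3,m[1]/8-8)
sh(219,184,9,16,"free L");sh(243,184,9,16,"free R");sh(221,195,30,12,"free body");sh(220,225,32,18,"free foot")
sh(325,252,10,18,"full L");sh(356,252,10,18,"full R");sh(328,268,34,12,"full body")
sh(280,235,22,40,"bottle");sh(228,270,42,26,"box")
c=lambda im:cv2.resize(im[155:245,195:275],None,fx=5,fy=5,interpolation=cv2.INTER_CUBIC)
cv2.imwrite("pics/cmp.png",np.hstack([c(a),c(b)]))
E
```

```text
[478.32895199 224.9423893  261.22755863]
free L 0.982 0.375 -0.25
free R 0.713 -0.75 -1.75
free body 0.994 0.0 0.0
free foot 0.908 0.0 0.375
full L 0.977 0.125 -0.125
full R 0.973 0.125 -0.125
full body 0.989 0.125 0.0
bottle 0.999 0.0 0.0
box 0.999 0.0 0.0
```

View pics/cmp.png

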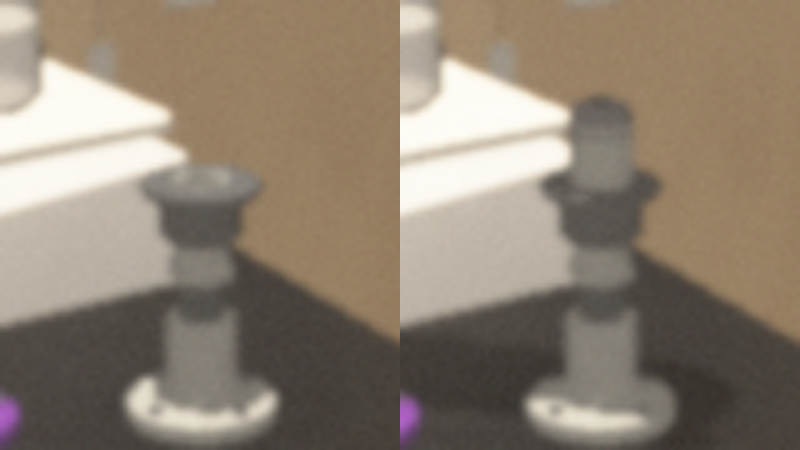

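The before/after crops show the free stand's sleeve body at the same place (shift 0.0 px, match 0.994), so it is forward. The logger stands upright on the mouth. The other sleeve is also forward, and the bottle and box have not moved.

```bash
python3 -c "
from bench import *
print(job_done())"
```

```text
the job is handed in; nothing more can be done
None
```

The logger is now in the free outlet, fully home, upright and locked; both sleeves are forward, the bottle and box are unmoved, and the job is handed in.

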